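Latch the gate of the dye bottle bay

ROBOT

A 6-joint arm with a two-finger parallel gripper is mounted at the origin on the work surface. World frame = base frame: x ahead of the robot, y to its left, z up, the work surface at z = 0. Lengths are in mm, angles in rad, forces in N, time in s.
With the tool pointing down it reaches from about 350 to 975 mm from the base axis. Payload 7.1 kg.
Tool frame: the origin (TCP) lies midway between the tips of the shut fingers; the grasp point (between the pads) lies 19 mm behind it (ctrl.grip_depth is the distance from the TCP to the grasp point, in mm); z points along the fingers, y is the line along which they close (so a half turn about z gives the same grasp; the last joint's range is limited). The gripper opens to 88 mm and grips with 3 to 60 N. Pads are 20 mm wide; open, the fingers measure 115 mm over their backs; the gripper's body (75 mm by 178 mm) begins 61 mm behind the grasp point.
Start: joints at [-1.261, 0.423, 1.63, -0, 1.089, -0.019], TCP at [201.834, -591.496, 222.675] pointing down, gripper open.
Joint ranges: [-3, 3], [-0.9, 2.11], [0.09, 2.58], [-1.31, 4.45], [0.11, 2.69], [-2.54, 2.54]. Speed limits (rad/s): [2.39, 2.39, 3.01, 3.14, 3.14, 3.14].

INTERFACE

Orientations are given as a rotation vector (axis times angle).
In Python, from workcell import ctrl, cams gives the robot as it stands.
- The arm moves only by the tool move_arm, never from a script. Its argument "steps" is a list of rows, each a list of 3 entries, a list of its own where there are three numbers: the shift along the tool's x, y, z in units of 25 mm (1.0 is 25 mm), then the turn about the tool's z in units of 5 degrees (1.0 is 5 degrees), then the closure, from 0 (fully open) to 1 (shut). A call has 1 to 20 rows; each row shifts and turns the commanded pose from where the row before left it, along the tool's axes as they then stand; what a row does not reach is not made up. A row lasts 1/12 s, in which the tool goes at most 41.7 mm and 7.16 degrees, less where a joint would pass 70% of its speed; a pose out of reach is approached as far as the arm can. A call is refused whole if a number of a shift passes 1 or a number of a turn 1, either way. A call with a gripper value outside its range is refused whole. The fingers move at their own pace and stop on an object; the grip force is fixed at half the most. Time passes only in rows, so rows that do not move let the fingers close. It gives the time, the measured TCP pose, the force, the opening and the grip force at its end, in the units of the state.
- ctrl.get_obs(): the state, without advancing time (a new reading comes with each control period).
- cams.get_image(name): name is "side" or "top" or "wrist"; returns a dict with "image" (384x512x3 uint8, red, green, blue), "camera_matrix" (3x3 intrinsics, pixels), "xyz" and "rotation" of the camera in the world; the wrist camera has in their place "mount" (4x4, takes a point from camera to tool coordinates, whose origin is the TCP and whose axes are the flange's). Camera axes: x right, y down, z forward; pixel columns grow to the right and rows downward; lengths in mm; the calibration is good to about 2 mm. A picture is of the moment at which its call begins: read the wrist's pose just before it. There is no depth.
- ctrl.close_job(): hands the job in; it is judged then, once.
Trained networks look in the newest picture that a camera, given by its name, has taken for a name from the list of things; names that differ only in an ending like _2 or _b are one class to them, and where a whole thing is asked for, a point or a joint stands for the part that bears it (a point fixed in the world has none). Each returns a list of dicts, best first, with "p" (0 to 1); they miss things now and then, are a little off and sometimes report something else, mostly with a low value. They report only what shows in the picture. A call takes as long as a camera call.
- cams.boxes_of(camera, thing): "rect" ([centre column, centre row, width, height] in pixels, round what is visible of it).
- cams.cut_out(camera, thing): "pixels" (384x512 bool, what is visible of it) and "rect" ([centre column, centre row, width, height] in pixels, round what is visible of it).
The state is a dict: "t": time; "qpos": joint angles; "qvel": joint speeds; "joint_torque": joint torques, N m; "ee_pos": TCP position; "orientation": TCP orientation; "ft_force": force on the tool from outside, world axes, zero at the start; "moment": the same for the moment, N m; "width": finger opening in mm; "grasp_force": force on a finger pad.
Only numpy, scipy, OpenCV 4.12 (cv2) and the standard library are available. Lean on these libraries where they do the work, as an engineer would, in place of code of your own. Each camera call takes 0.05 s, during which the arm holds its last target. There are 200 camera calls.

TASK

The gate of the dye bottle bay has been left open. Lift its latch bar by the handle, swing the gate shut with the bar raised over the catch, and let the bar drop down into the catch's slot so that the gate is latched. Be gentle: bring the bar lightly against the catch, never knock, press hard or wedge it there, and leave the bottles and other things around alone.

Things in the scene. Friction and masses are not known exactly. Their poses are not given: they have to be found in the camera images.
- gate_hinge (a point): point on the gate's vertical hinge axis, 160 mm above the table, in the gate's middle plane; turns with the gate: -y points along the gate to its free end, -x is the normal of its outer face (side of bar and handle), z up. Gate: aluminium frame with clear panel, 280 mm long from the hinge, 14 mm thick, from 30 to 185 mm above the table
- gate (a joint): swing of the gate, rad: 0 = nominally closed, positive = opened outward, to the robot's side (clockwise from above). Stops at -0.12 and 1.25. The stiff hinge keeps it where it is left (about 0.25 N m, 1 N at the handle)
- latch (a joint): lift of the latch bar, rad: 0 = level, lying on its rest lug on the gate; positive = free end raised; stop at 0.28. Let go, it falls back to 0 by its own weight unless something is under it. It passes over the catch's horn when lifted more than about 0.12
- pivot (a point): pivot of the latch bar on the gate's outer face, 160 mm above the table, 130 mm along the gate from the hinge, 18 mm out from the gate's middle plane (the bar's middle plane). Pivot axis: the gate's normal. Bar: steel, 10 mm thick (along that normal), 18 mm high, about 0.3 kg, reaching 215 mm from the pivot, 65 mm past the gate's free edge
- grip (a point): hold the bar here: a black round rod, 14 mm in diameter, sticking 55 mm out of the bar's outer face along the gate's normal, with a 22 mm disc at its end. Point on the rod's axis, 32 mm out from the bar's middle plane, 115 mm along the bar from the pivot. Turns with the bar: -x out along the rod, -y along the bar to its free end. The rod may turn in the fingers
- post: fixed aluminium latch post, 40 x 40 mm, 130 mm tall, at the gate's free end. Origin at the middle of its foot; -x points outward (the way the gate opens), +y to the hinge, z up. On top it carries the dark steel catch, 24 mm wide along the gate: outward a horn, then the slot, then a back wall. Clamped, it does not move; keep forces on it under 10 N
- catch (a point): nominal middle of the catch's slot, 160 mm above the table, 320 mm from the hinge along the closed gate and 18 mm out; axes of the post. Slot 14 mm wide; horn 36 mm thick, top at 173 mm; back wall 8 mm thick, top at 215 mm: a raised bar swung inward meets it. The real catch is clamped up to 18 mm further in or out (post's x) than this point, unmeasured: find it by feel or sight
- bottle_a: loose closed dye bottle, a bystander: upright cylinder 60 mm in diameter, 165 mm tall with a black domed lid; origin at the centre of its underside; inside the bay
- bottle_b: loose closed dye bottle, a bystander: upright cylinder 60 mm in diameter, 165 mm tall with a black domed lid; origin at the centre of its underside; inside the bay
- bottle_c: loose closed dye bottle, a bystander: upright cylinder 60 mm in diameter, 165 mm tall with a black domed lid; origin at the centre of its underside; inside the bay
- bottle_d: loose closed dye bottle, a bystander: upright cylinder 60 mm in diameter, 165 mm tall with a black domed lid; origin at the centre of its underside; on the table beside the latch post
- bottle_e: loose closed dye bottle, a bystander: upright cylinder 60 mm in diameter, 165 mm tall with a black domed lid; origin at the centre of its underside; on the table, to the left
- beaker: empty glass beaker, a bystander, 74 mm in diameter, 95 mm tall, on the table to the right; origin at the centre of its underside
- spanner: spanner lying on the table at the left, a bystander; origin on its underside, handle towards its -x
- spare_cap: black domed bottle lid on the table, a bystander, 64 mm in diameter, 28 mm tall; origin at the centre of its underside

How it is judged:
By the outcome, as a careful person would: the job done as asked, in the order asked, and still so for the second after the job is handed in, with the robot touching nothing.
It also fails if it takes over 61 s, if anything falls off the work surface, if the arm or the gripper's body presses on something with over 40 N, if the wrist force passes 120 N, or if a joint passes its speed limit or range.

## Working session

There is one attempt and no reset: what is moved stays moved. The work goes in short steps, Python scripts to look and compute and a tool call to move; the robot and the scene stay as the last step left them, time stands still between calls to the robot, and variables do not carry over. Pictures are saved under pics/ and viewed, at most 10 in all, crops included, and the job is handed in when it is done.

Besides the shell and the picture viewer there is one more tool, called after ">>>" as a command line: name --argument value ..., lists and objects as JSON in quotes. move_arm: Moves the arm, as the interface text tells. Its arguments: {"type":"object","properties":{"steps":{"type":"array"}},"required":["steps"]}

```bash
mkdir -p pics; ls; cat > h.py <<'E'
from workcell import ctrl, cams
import numpy as np, cv2
from scipy.spatial.transform import Rotation as R
E
python3 - <<'E'
from h import *
o=ctrl.get_obs();print({k:np.round(v,3).tolist() for k,v in o.items()})
ims=[]
for c in("side","top"):
    d=cams.get_image(c);cv2.imwrite(f"pics/{c}0.png",d["image"][...,::-1])
    print(c,np.round(d["camera_matrix"],1).tolist(),np.round(d["xyz"],1),np.round(d["rotation"],3).tolist())
    for t in("grip","gate","latch","post","bottle_d","beaker","spare_cap","spanner"):
        print(t,[(round(b["p"],2),np.round(b["rect"],1).tolist()) for b in cams.boxes_of(c,t)[:5]])
E
```

```text
pics
{'t': 0.0, 'qpos': [-1.261, 0.424, 1.631, 0.0, 1.089, -0.019], 'qvel': [-0.001, -0.0, -0.001, 0.0, -0.002, 0.001], 'joint_torque': [-0.001, -54.463, -27.367, 0.064, 0.023, -0.0], 'ee_pos': [201.665, -590.973, 221.901], 'orientation': [-3.098, -0.514, 0.0], 'ft_force': [-0.378, -0.437, -0.053], 'moment': [0.033, -0.004, 0.019], 'grasp_force': 0.0, 'width': 87.776}
side [[400.2, 0.0, 253.8], [0.0, 400.2, 186.5], [0.0, 0.0, 1.0]] [  78.6  662.5 1176.8] [-0.819, 2.661, -0.929]
grip [(0.71, [282.9, 188.4, 63.1, 25.3])]
gate [(0.88, [265.5, 197.4, 99.0, 45.7]), (0.25, [265.9, 150.7, 30.4, 53.5])]
latch [(0.63, [165.9, 282.0, 29.9, 41.7]), (0.59, [283.8, 185.6, 65.4, 24.0]), (0.43, [317.8, 137.7, 18.1, 26.5])]
post [(0.97, [266.4, 151.1, 29.0, 53.8])]
bottle_d [(0.82, [279.5, 137.4, 16.0, 38.9]), (0.8, [213.7, 170.9, 20.0, 38.7]), (0.75, [198.4, 190.1, 15.9, 29.4]), (0.66, [233.2, 152.4, 20.5, 43.1]), (0.61, [166.9, 282.5, 27.5, 40.2])]
beaker [(0.84, [318.4, 135.8, 20.4, 28.7])]
spare_cap [(0.76, [322.4, 186.1, 15.9, 14.8])]
spanner [(0.62, [236.9, 334.5, 58.7, 32.7])]
top [[399.7, 0.0, 254.4], [0.0, 399.7, 188.0], [0.0, 0.0, 1.0]] [ 391.7  -21.9 1222.7] [-2.141, 2.123, -0.152]
grip [(0.7, [277.2, 219.3, 73.2, 47.7]), (0.32, [338.2, 248.1, 20.9, 22.0])]
gate [(0.84, [258.9, 207.1, 102.8, 92.7]), (0.29, [276.1, 223.2, 74.1, 54.8])]
latch [(0.98, [276.8, 219.9, 69.2, 55.5]), (0.2, [263.6, 131.0, 22.3, 37.4])]
post [(0.6, [325.2, 165.4, 31.5, 34.4]), (0.21, [262.1, 130.4, 22.8, 32.8])]
bottle_d [(0.97, [118.3, 178.5, 40.7, 27.2]), (0.79, [262.9, 130.3, 23.5, 34.7]), (0.73, [364.8, 158.9, 31.3, 32.4]), (0.66, [306.9, 129.9, 28.5, 32.3]), (0.64, [225.8, 138.2, 29.5, 37.1])]
beaker [(0.95, [401.8, 201.2, 35.9, 26.7]), (0.6, [277.0, 219.6, 77.3, 51.0])]
spare_cap [(0.75, [338.5, 247.9, 23.3, 23.2])]
spanner [(0.68, [129.4, 264.4, 51.9, 37.1])]
```

```bash
python3 - <<'E'
import cv2
a=cv2.imread("pics/side0.png")[90:240,180:380];b=cv2.imread("pics/top0.png")[90:290,190:430]
cv2.imwrite("pics/side0c.png",cv2.resize(a,None,fx=4,fy=4,interpolation=2))
cv2.imwrite("pics/top0c.png",cv2.resize(b,None,fx=3,fy=3,interpolation=2))
E
```

```text
(no output)
```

View pics/side0c.png

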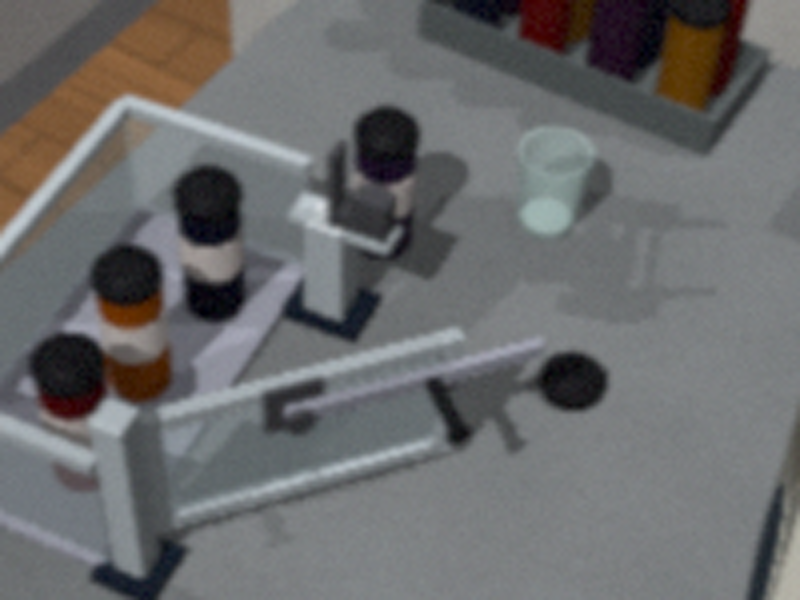

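View pics/top0c.png

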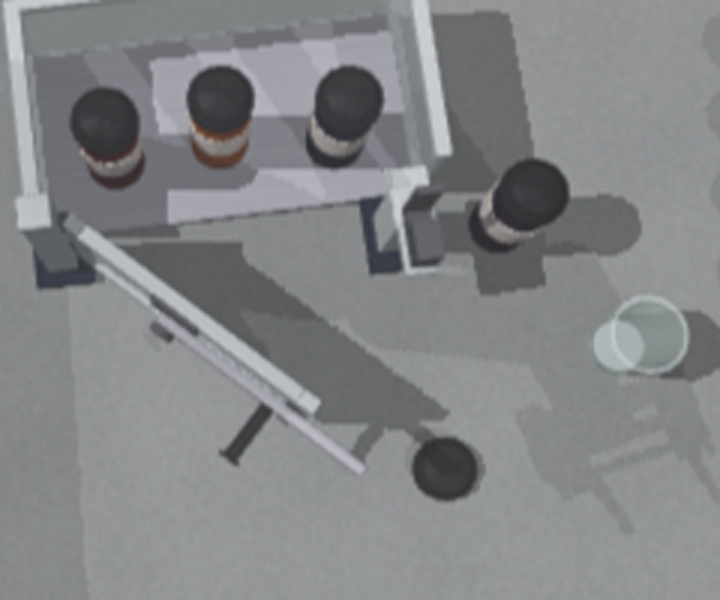

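The side view shows the gate open, the bar tip near px (315,176), the grip rod running (289,186)–(294,199) and the catch near (268,140). In the top view the tip is at (311,246), the rod runs (278,226)–(267,243) and the catch is near (332,168). I'll triangulate these next.

```bash
cat >> h.py <<'E'
CAL={"side":(np.array([[400.2,0,253.8],[0,400.2,186.5],[0,0,1]]),np.array([78.6,662.5,1176.8]),R.from_rotvec([-0.819,2.661,-0.929]).as_matrix()),
"top":(np.array([[399.7,0,254.4],[0,399.7,188.0],[0,0,1]]),np.array([391.7,-21.9,1222.7]),R.from_rotvec([-2.141,2.123,-0.152]).as_matrix())}
def ray(c,uv):
    K,p,r=CAL[c];d=r@np.linalg.solve(K,[*uv,1]);return p,d/np.linalg.norm(d)
def tri(us,ut):
    A=np.zeros((3,3));b=np.zeros(3);L=[ray("side",us),ray("top",ut)]
    for p,d in L:
        M=np.eye(3)-np.outer(d,d);A+=M;b+=M@p
    x=np.linalg.solve(A,b);return x,[np.linalg.norm((np.eye(3)-np.outer(d,d))@(x-p)) for p,d in L]
def atz(c,uv,z):
    p,d=ray(c,uv);return p+d*(z-p[2])/d[2]
E
python3 - <<'E'
from h import *
s=lambda c,r:(180+c/4,90+r/4); t=lambda c,r:(190+c/3,90+r/3)
for n,a,b in [("rod in",(437,385),(267,407)),("disc",(457,437),(230,458)),("tip",(542,343),(362,468)),("gatetop",(462,333),(316,403)),("pivotbar",(288,408),(163,320)),("cap",(572,380),(445,468)),("backwall",(337,147),(424,188)),("horn",(375,205),(425,243))]:
    x,e=tri(s(*a),t(*b));print(n,x.round(1),np.round(e,1))
for n,b,z in [("tip",(362,468),169),("gate end",(316,403),185),("gate hinge end",(75,222),185),("horn L",(412,262),173),("horn R",(442,262),173),("bw",(424,188),215),("postcorner",(408,175),130)]:
    print(n,atz("top",t(*b),z).round(1))
E
```

```text
rod in [458.3 -72.  152.9] [2.6 2.6]
disc [415.7 -38.2 150.4] [0.2 0.2]
tip [ 406.1 -154.5  159.3] [1.7 1.7]
gatetop [ 460.9 -113.4  176.5] [2.4 2.4]
pivotbar [537.1  22.5 165.5] [0.8 0.8]
cap [ 410.1 -256.8    2.2] [0.8 0.8]
backwall [ 643.  -203.   219.7] [1.8 1.8]
horn [ 607.8 -213.4  159.6] [1.2 1.2]
tip [ 407.5 -152.6  169. ]
gate end [ 462.4 -111.7  185. ]
gate hinge end [620.7 100.5 185. ]
horn L [ 589.  -198.7  173. ]
horn R [ 589.1 -225.2  173. ]
bw [ 645.9 -203.1  215. ]
postcorner [ 679.8 -203.8  130. ]
```

>>> move_arm --steps '[[[0.89, -0.96, -0.12], 0, 0], [[0.89, -0.96, -0.12], 0, 0], [[0.89, -0.96, -0.12], 0, 0], [[0.89, -0.96, -0.12], 0, 0], [[0.89, -0.96, -0.12], 0, 0], [[0.89, -0.96, -0.12], 0, 0], [[0.89, -0.96, -0.12], 0, 0], [[0.89, -0.96, -0.12], 0, 0], [[0.89, -0.96, -0.12], 0, 0], [[0.89, -0.96, -0.12], 0, 0], [[0.89, -0.96, -0.12], 0, 0], [[0.89, -0.96, -0.12], 0, 0], [[0.89, -0.96, -0.12], 0, 0], [[0.89, -0.96, -0.12], 0, 0], [[0.89, -0.96, -0.12], 0, 0], [[0.89, -0.96, -0.12], 0, 0], [[0.89, -0.96, -0.12], 0, 0], [[0, 0, 0], 1, 0], [[0, 0, 0], 1, 0], [[0, 0, 0], 1, 0]]'

```text
t: 2.57
ee_pos: [428.3, -82.4, 273.8]
orientation: [3.14, 0.102, 0.001]
ft_force: [1.4, -0.1, -0.9]
width: 87.7
grasp_force: 0.0
```

>>> move_arm --steps '[[[0, 0, 0], 1, 0], [[0, 0, 0], 1, 0], [[0, 0, 0], 1, 0], [[0, 0, 0], 1, 0], [[0, 0, 0], 1, 0], [[0, 0, 0], 1, 0], [[0, 0, 0], 1, 0], [[0, 0, 0], 1, 0], [[0, 0, 0], 0, 0], [[0, 0, 0], 0, 0]]'

```text
t: 3.4
ee_pos: [428.1, -83.2, 273.8]
orientation: [-2.988, 0.971, -0.0]
ft_force: [-0.4, 0.4, -0.5]
width: 88.0
grasp_force: 0.0
```

```bash
cat >> h.py <<'E'
def wcam(name=None):
    o=ctrl.get_obs();d=cams.get_image("wrist")
    Rt=R.from_rotvec(o["orientation"]).as_matrix();M=np.array(d["mount"])
    CAL["wrist"]=(np.array(d["camera_matrix"]),Rt@M[:3,3]+o["ee_pos"],Rt@M[:3,:3])
    if name: cv2.imwrite(name,d["image"][...,::-1])
    return o,d
def shift(target,yaw_y=None):
    """tool-frame units to world target TCP; yaw of tool y in deg"""
    o=ctrl.get_obs();Rt=R.from_rotvec(o["orientation"]).as_matrix()
    y=Rt[:,1];print("ee",np.round(o["ee_pos"],1),"yaw_y",np.degrees(np.arctan2(y[1],y[0])).round(2),"tilt",Rt[:,2].round(3),"F",np.round(o["ft_force"],1),"w",round(o["width"],1),"t",round(o["t"],2))
    return (Rt.T@(np.array(target)-o["ee_pos"])/25).round(3)
def proj(c,X):
    K,p,r=CAL[c];q=K@(r.T@(np.array(X)-p));return q[:2]/q[2]
E
python3 - <<'E'
from h import *
o,d=wcam("pics/w1.png");print(shift([440,-54,200]),np.round(o["qpos"],2));print(np.round(d["mount"],2).tolist(),np.array(d["camera_matrix"]).round(1).tolist())
for X in([440.5,-54.3,160],[415.7,-38,160],[406,-154,160]):print(proj("wrist",X))
for t in("grip","post"):print(t,[(round(b["p"],2),np.round(b["rect"],1).tolist()) for b in cams.boxes_of("wrist",t)[:5]])
E
```

```text
ee [428.1 -83.2 273.8] yaw_y -126.0 tilt [ 0. -0. -1.] F [-0.6 -0.8 -0.2] w 87.7 t 3.45
[-0.301 -1.225  2.95 ] [-0.22  0.07  1.97  0.    1.1   1.98]
[[0.0, -0.96, -0.28, 78.13], [1.0, 0.0, -0.0, -1.28], [0.0, -0.28, 0.96, -162.45], [0.0, 0.0, 0.0, 1.0]] [[314.0, 0.0, 255.6], [0.0, 314.0, 192.8], [0.0, 0.0, 1.0]]
[223.76983097 197.1044157 ]
[226.12886151 227.02695491]
[335.84442564 164.26757928]
grip [(0.96, [208.2, 194.3, 261.1, 75.2])]
post [(0.61, [371.6, 93.0, 51.9, 57.5])]
```

View pics/w1.png

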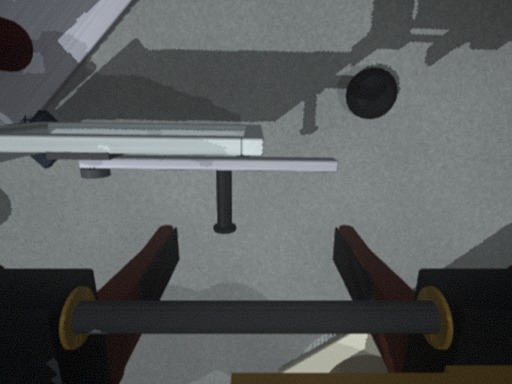

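The wrist view shows the rod at (223,170)–(225,228) and the bar tip at (336,164). Both match the points projected at z=160, so I'll descend and grip.

>>> move_arm --steps '[[[-0.3, -0.62, 0.2], 0.14, 0], [[0, -0.6, 0.5], 0, 0], [[0, 0, 0.8], 0, 0], [[0, 0, 0.9], 0, 0], [[0, 0, 0.8], 0, 0], [[0, 0, 0.7], 0, 0.3], [[0, 0, 0.6], 0, 0.5], [[0, 0, 0.4], 0, 0.5], [[0, 0, 0.28], 0, 0.5], [[0, 0, 0], 0, 0.6]]'

```text
t: 4.38
ee_pos: [439.6, -54.2, 143.2]
orientation: [2.98, -0.992, -0.003]
ft_force: [-0.0, 0.5, -0.7]
width: 57.6
grasp_force: 0.0
```

```bash
python3 - <<'E'
from h import *
o,d=wcam("pics/w2.png");print(shift([440.5,-54.3,144]))
E
```

```text
ee [440.1 -54.3 144. ] yaw_y -126.84 tilt [-0.001  0.    -1.   ] F [ 0.7  0.  -0.4] w 54.1 t 4.43
[ 0.015 -0.009 -0.001]
```

View pics/w2.png

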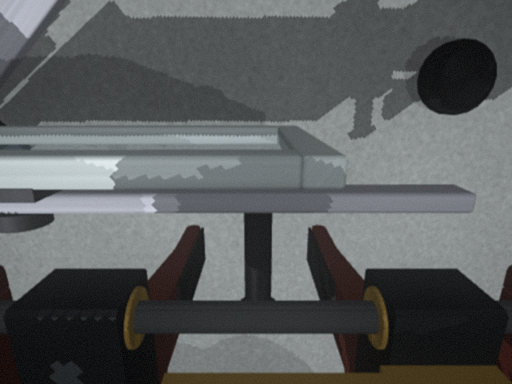

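The rod at column 258 sits midway between the fingertips at about 203 and 312. Closing now.

>>> move_arm --steps '[[[0, 0, 0], 0, 0.75], [[0, 0, 0], 0, 0.85], [[0, 0, 0], 0, 0.95], [[0, 0, 0], 0, 1], [[0, 0, 0], 0, 1], [[0, 0, 0], 0, 1], [[0, 0, 0], 0, 1], [[0, 0, 0], 0, 1], [[0, 0, 0], 0, 1]]'

```text
t: 5.18
ee_pos: [439.0, -54.8, 144.3]
orientation: [2.979, -0.992, -0.003]
ft_force: [-4.5, -4.6, 5.4]
width: 13.3
grasp_force: 30.0
```

```bash
python3 - <<'E'
from h import *
print(shift([440.5,-54.3,144]),ctrl.get_obs()["grasp_force"])
E
```

```text
ee [439.  -54.8 144.3] yaw_y -126.83 tilt [-0.002 -0.001 -1.   ] F [-4.5 -4.6  5.4] w 13.3 t 5.18
[ 0.037 -0.05   0.013] 30.00427544116974
```

>>> move_arm --steps '[[[0, 0.03, -0.1], 0, 1], [[0, 0, -0.16], 0, 1], [[0, -0.02, -0.16], 0, 1], [[0, -0.02, -0.16], 0, 1], [[0, -0.02, -0.16], 0, 1], [[0, -0.03, -0.18], 0, 1], [[0, 0, 0], 0, 1], [[0, 0, 0], 0, 1]]'

```text
t: 5.85
ee_pos: [440.4, -53.3, 167.6]
orientation: [2.98, -0.992, -0.001]
ft_force: [-4.2, -4.7, -1.0]
width: 13.3
grasp_force: 30.0
```

```bash
python3 - <<'E'
from h import *
print(shift([440.5,-54.3,144]),ctrl.get_obs()["grasp_force"])
H=np.array([629.5,112.8]);o=ctrl.get_obs();d=o["ee_pos"][:2]-H
for n in("top","side"):
    im=cams.get_image(n);cv2.imwrite(f"pics/{n}1.png",im["image"][...,::-1])
    for t in("post","latch","grip"):
        print(n,t,[(round(b["p"],2),np.round(b["rect"],1).tolist()) for b in cams.boxes_of(n,t)[:3]])
a=cv2.imread("pics/top1.png")[110:200,290:390]
b=cv2.imread("pics/side1.png")[110:185,240:340]
cv2.imwrite("pics/c1.png",np.vstack([cv2.resize(a,(600,300)),cv2.resize(b,(600,300))]) if 0 else np.hstack([cv2.resize(a,(400,360),interpolation=2),cv2.resize(b,(400,360),interpolation=2)]))
E
```

```text
ee [440.4 -53.3 167.6] yaw_y -126.84 tilt [-0.001 -0.001 -1.   ] F [-4.2 -4.7 -1. ] w 13.3 t 5.85
[0.027 0.03  0.943] 30.001676380634308
top post [(0.92, [324.4, 166.1, 31.2, 33.9])]
top latch [(0.73, [339.3, 248.4, 17.6, 22.9])]
top grip [(0.61, [244.8, 200.9, 13.7, 5.3])]
side post [(0.75, [265.4, 149.4, 32.6, 50.5])]
side latch [(0.51, [283.2, 181.8, 55.8, 29.3])]
side grip [(0.76, [283.5, 183.9, 66.6, 32.7])]
```

View pics/c1.png

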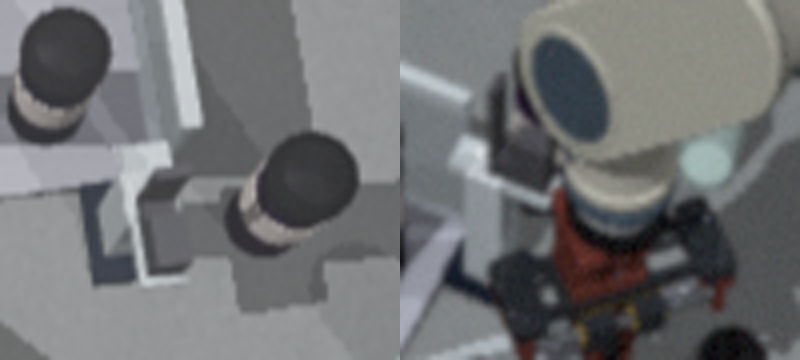

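The catch reads at roughly x≈633, y≈-212 (horn outer edge at top px (327–336,177), back wall near (331,155)). Now swinging 16° of the arc about the hinge.

>>> move_arm --steps '[[[0.34, 0.1, 0], -0.4, 1], [[0.34, 0.064, 0], -0.4, 1], [[0.34, 0.064, 0], -0.4, 1], [[0.34, 0.064, 0], -0.4, 1], [[0.34, 0.064, 0], -0.4, 1], [[0.34, 0.064, 0], -0.4, 1], [[0.34, 0.064, 0], -0.4, 1], [[0.34, 0.064, 0], -0.4, 1], [[0, 0, 0], 0, 1], [[0, 0, 0], 0, 1]]'

```text
t: 7.08
ee_pos: [493.8, -98.6, 167.6]
orientation: [-3.089, 0.571, -0.003]
ft_force: [0.9, -0.5, -3.4]
width: 13.4
grasp_force: 30.0
```

```bash
cat >> h.py <<'E'
def st():
    o=ctrl.get_obs();Rt=R.from_rotvec(o["orientation"]).as_matrix();y=Rt[:,1]
    print("ee",np.round(o["ee_pos"],1),"yaw_y",np.degrees(np.arctan2(y[1],y[0])).round(2),"Ftool",(Rt.T@o["ft_force"]).round(1),"M",np.round(o["moment"],2),"w",round(o["width"],1),"t",round(o["t"],2))
    g=o["ee_pos"][:2];u=y[:2];print("hinge est",(g-242.7*u-50*np.array([u[1],-u[0]])).round(1))
E
python3 -c "
from h import *
st()"
```

```text
ee [493.8 -98.6 167.6] yaw_y -110.94 Ftool [1.  0.1 3.4] M [-0.01 -0.07 -0.  ] w 13.4 t 7.08
hinge est [627.2 110.2]
```

>>> move_arm --steps '[[[0.34, 0.064, 0], -0.4, 1], [[0.34, 0.064, 0], -0.4, 1], [[0.34, 0.064, 0], -0.4, 1], [[0.34, 0.064, 0], -0.4, 1], [[0.34, 0.064, 0], -0.4, 1], [[0.34, 0.064, 0], -0.4, 1], [[0.34, 0.064, 0], -0.4, 1], [[0.17, 0.032, 0], -0.2, 1], [[0.17, 0.032, 0], -0.2, 1], [[0, 0, 0], 0, 1], [[0, 0, 0], 0, 1], [[0, 0, 0], 0, 1]]'

```text
t: 8.08
ee_pos: [555.8, -126.7, 167.3]
orientation: [-3.138, 0.134, -0.001]
ft_force: [2.0, 3.9, -5.0]
width: 13.3
grasp_force: 30.0
```

```bash
python3 - <<'E'
from h import *
st()
o,d=wcam("pics/w3.png")
u=np.array([np.cos(np.radians(-95)),np.sin(np.radians(-95))])
H=np.array([627.5,111])
for X in([633,-212,173],[633,-212,215],[640,-212,215],[589,-212,173]):print(X,proj("wrist",X))
for t in("post","latch"):print(t,[(round(b["p"],2),np.round(b["rect"],1).tolist()) for b in cams.boxes_of("wrist",t)[:3]])
E
```

```text
ee [ 555.8 -126.7  167.3] yaw_y -94.9 Ftool [ 1.7 -4.1  5. ] M [ 0.42 -0.26 -0.09] w 13.3 t 8.08
hinge est [626.4 110.8]
[633, -212, 173] [422.38427599  88.74853785]
[633, -212, 215] [484.22777296  84.18712839]
[640, -212, 215] [486.66559941  62.4740987 ]
[589, -212, 173] [416.96810221 178.67510329]
post [(0.73, [401.8, 85.2, 216.0, 170.5])]
latch [(0.77, [258.9, 238.9, 463.5, 122.9])]
```

View pics/w3.png

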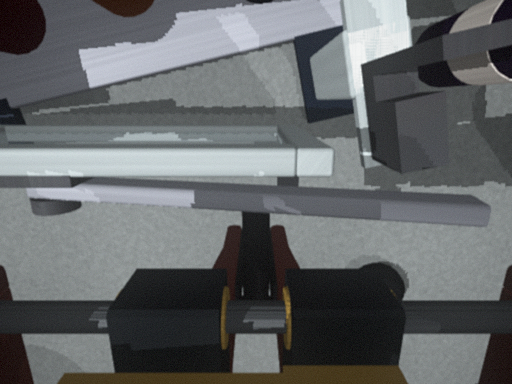

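The wrist view puts the horn's outer edge at row ~170 and its inner edge at row ~98, so the slot centre is at x≈636. That means the bar should sit in the slot at yaw ≈ -85°. I'll approach slowly.

>>> move_arm --steps '[[[0.17, 0.01, 0], -0.2, 1], [[0.17, 0.025, 0], -0.2, 1], [[0.17, 0.033, 0], -0.2, 1], [[0.17, 0.033, 0], -0.2, 1], [[0.17, 0.033, 0], -0.2, 1], [[0.17, 0.033, 0], -0.2, 1], [[0.17, 0.033, 0], -0.2, 1], [[0, 0, 0], 0, 1], [[0, 0, 0], 0, 1], [[0, 0, 0], 0, 1]]'

```text
t: 9.07
ee_pos: [585.7, -133.5, 167.4]
orientation: [3.14, 0.058, 0.002]
ft_force: [0.5, -3.6, -2.6]
width: 13.4
grasp_force: 30.0
```

```bash
python3 -c "
from h import *
st()"
```

```text
ee [ 585.7 -133.5  167.4] yaw_y -87.87 Ftool [0.3 3.6 2.6] M [-0.5  -0.11 -0.02] w 13.4 t 9.07
hinge est [626.7 110.9]
```

>>> move_arm --steps '[[[0.042, 0.02, 0], -0.05, 1], [[0.042, 0.02, 0], -0.05, 1], [[0.042, 0.008, 0], -0.05, 1], [[0.042, 0.008, 0], -0.05, 1], [[0.042, 0.008, 0], -0.05, 1], [[0, 0, 0], 0, 1], [[0, 0, 0], 0, 1]]'

```text
t: 9.65
ee_pos: [590.8, -134.3, 167.1]
orientation: [-3.14, -0.093, -0.0]
ft_force: [-0.0, 1.1, -4.0]
width: 13.4
grasp_force: 30.0
```

```bash
python3 -c "
from h import *
st()
wcam('pics/w4.png')"
```

```text
ee [ 590.8 -134.3  167.1] yaw_y -86.61 Ftool [ 0.  -1.1  4. ] M [ 0.05  0.05 -0.03] w 13.4 t 9.65
hinge est [626.4 110.9]
```

View pics/w4.png

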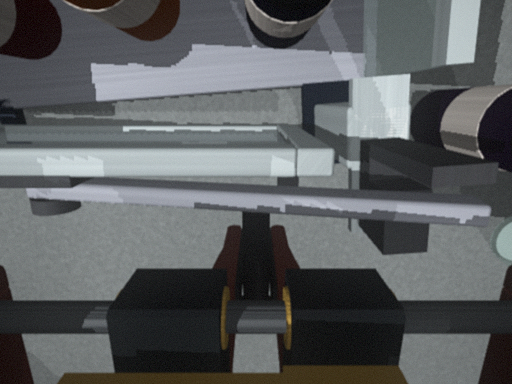

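The raised bar (row ~205 at column 400) is over the horn and the back wall's front edge is at row ~185. There are still a few mm to go before contact, so I'll take fine steps.

>>> move_arm --steps '[[[0.042, 0.005, 0], -0.05, 1], [[0.042, 0.005, 0], -0.05, 1], [[0.042, 0.005, 0], -0.05, 1], [[0.042, 0.005, 0], -0.05, 1], [[0, 0, 0], 0, 1], [[0, 0, 0], 0, 1]]'

```text
t: 10.2
ee_pos: [595.2, -134.9, 167.2]
orientation: [3.139, 0.12, 0.001]
ft_force: [0.6, -1.0, -3.0]
width: 13.0
grasp_force: 30.0
```

```bash
python3 -c "
from h import *
st()"
```

```text
ee [ 595.2 -134.9  167.2] yaw_y -85.61 Ftool [0.5 1.  3. ] M [-0.25  0.03 -0.03] w 13.0 t 10.2
hinge est [626.4 111. ]
```

>>> move_arm --steps '[[[0.021, 0.003, 0], -0.025, 1], [[0.021, 0.003, 0], -0.025, 1], [[0.021, 0.003, 0], -0.025, 1], [[0, 0, 0], 0, 1], [[0, 0, 0], 0, 1]]'

```text
t: 10.62
ee_pos: [596.5, -135.0, 167.2]
orientation: [3.139, 0.131, 0.0]
ft_force: [-0.7, -1.9, -3.5]
width: 13.3
grasp_force: 30.0
```

```bash
python3 -c "
from h import *
st()"
```

```text
ee [ 596.5 -135.   167.2] yaw_y -85.23 Ftool [-0.9  1.8  3.5] M [-0.43  0.24 -0.03] w 13.3 t 10.62
hinge est [626.2 111. ]
```

>>> move_arm --steps '[[[0.02, 0.003, 0], -0.025, 1], [[0.02, 0.003, 0], -0.025, 1], [[0, 0, 0], 0, 1], [[0, 0, 0], 0, 1]]'

```text
t: 10.95
ee_pos: [597.6, -135.1, 167.2]
orientation: [3.138, 0.137, 0.0]
ft_force: [-0.3, -3.3, -2.5]
width: 13.3
grasp_force: 30.0
```

```bash
python3 -c "
from h import *
st()"
```

```text
ee [ 597.6 -135.1  167.2] yaw_y -84.98 Ftool [-0.5  3.3  2.5] M [-0.64  0.23 -0.02] w 13.3 t 10.95
hinge est [626.1 111. ]
```

>>> move_arm --steps '[[[0.02, 0.012, 0], -0.025, 1], [[0.02, 0.012, 0], -0.025, 1], [[0, 0, 0], 0, 1], [[0, 0, 0], 0, 1]]'

```text
t: 11.28
ee_pos: [598.3, -135.2, 167.1]
orientation: [-3.138, -0.144, 0.001]
ft_force: [-2.3, -1.9, -2.4]
width: 13.3
grasp_force: 30.0
```

```bash
python3 -c "
from h import *
st()"
```

```text
ee [ 598.3 -135.2  167.1] yaw_y -84.74 Ftool [-2.5  1.7  2.4] M [-0.36  0.4  -0.04] w 13.3 t 11.28
hinge est [625.8 111. ]
```

>>> move_arm --steps '[[[0.02, 0.008, 0], -0.025, 1], [[0, 0, 0], 0, 1], [[0, 0, 0], 0, 1]]'

```text
t: 11.53
ee_pos: [598.4, -135.3, 167.1]
orientation: [-3.138, -0.148, 0.002]
ft_force: [-6.1, -0.4, 1.0]
width: 13.2
grasp_force: 30.0
```

```bash
python3 -c "
from h import *
st()
wcam('pics/w5.png')"
```

```text
ee [ 598.4 -135.3  167.1] yaw_y -84.61 Ftool [-6.1 -0.2 -1. ] M [-0.22  0.93 -0.04] w 13.2 t 11.53
hinge est [625.4 111.1]
```

View pics/w5.png

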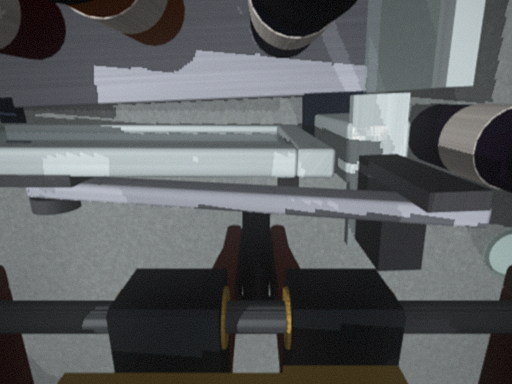

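The bar is lightly against the back wall. Now backing off to centre it in the slot.

>>> move_arm --steps '[[[-0.05, -0.008, 0], 0.05, 1], [[-0.05, -0.008, 0], 0.05, 1], [[0, 0, 0], 0, 1], [[0, 0, 0], 0, 1]]'

```text
t: 11.92
ee_pos: [597.1, -135.1, 167.3]
orientation: [-3.139, -0.134, -0.002]
ft_force: [1.8, 0.8, -2.7]
width: 13.0
grasp_force: 30.0
```

```bash
python3 -c "
from h import *
st()"
```

```text
ee [ 597.1 -135.1  167.3] yaw_y -85.11 Ftool [ 1.9 -0.7  2.7] M [ 0.12 -0.19 -0.05] w 13.0 t 11.92
hinge est [626.2 111. ]
```

>>> move_arm --steps '[[[-0.016, 0.012, 0.06], 0, 1], [[0, 0.012, 0.06], 0, 1], [[0, 0.012, 0.06], 0, 1], [[0, 0.012, 0.06], 0, 1], [[0, 0.01, 0.06], 0, 1], [[0, 0.008, 0.06], 0, 1], [[0, 0.005, 0.06], 0, 1], [[0, 0.005, 0.06], 0, 1], [[0, 0, 0], 0, 1], [[0, 0, 0], 0, 1]]'

```text
t: 12.75
ee_pos: [596.3, -136.8, 155.0]
orientation: [-3.138, -0.134, 0.0]
ft_force: [1.7, 4.9, -1.2]
width: 12.8
grasp_force: 30.0
```

```bash
python3 -c "
from h import *
st()"
```

```text
ee [ 596.3 -136.8  155. ] yaw_y -85.12 Ftool [ 2.1 -4.7  1.2] M [ 1.02 -0.22 -0.1 ] w 12.8 t 12.75
hinge est [625.5 109.3]
```

>>> move_arm --steps '[[[0, -0.02, 0.05], 0, 1], [[0, 0, 0.05], 0, 1], [[0, 0, 0.05], 0, 1], [[0, 0, 0.05], 0, 1], [[0, 0, 0], 0, 1], [[0, 0, 0], 0, 1]]'

```text
t: 13.25
ee_pos: [596.2, -137.0, 150.1]
orientation: [3.139, 0.134, -0.0]
ft_force: [0.4, 1.9, -0.1]
width: 12.9
grasp_force: 30.0
```

```bash
python3 -c "
from h import *
st()"
```

```text
ee [ 596.2 -137.   150.1] yaw_y -85.11 Ftool [ 0.6 -1.8  0.1] M [ 0.46 -0.01 -0.07] w 12.9 t 13.25
hinge est [625.4 109.1]
```

>>> move_arm --steps '[[[0, 0, 0.05], 0, 1], [[0, 0, 0.05], 0, 1], [[0, 0, 0.05], 0, 1], [[0, 0, 0.05], 0, 1], [[0, 0, 0], 0, 1], [[0, 0, 0], 0, 1]]'

```text
t: 13.75
ee_pos: [597.2, -137.2, 146.4]
orientation: [3.138, 0.134, 0.004]
ft_force: [-0.8, 1.6, 7.1]
width: 13.5
grasp_force: 30.0
```

```bash
python3 -c "
from h import *
st()"
```

```text
ee [ 597.2 -137.2  146.4] yaw_y -85.1 Ftool [-0.7 -1.6 -7.1] M [0.33 0.05 0.  ] w 13.5 t 13.75
hinge est [626.3 108.9]
```

>>> move_arm --steps '[[[0, 0, -0.04], 0, 1], [[0, 0, 0], 0, 1], [[0, 0, 0], 0, 0.8], [[0, 0, 0], 0, 0.75], [[0, 0, 0], 0, 0.7], [[0, 0, 0], 0, 0.65], [[0, 0, 0], 0, 0.6], [[0, 0, 0], 0, 0.6], [[0, 0, 0], 0, 0.6]]'

```text
t: 14.5
ee_pos: [596.2, -136.8, 146.1]
orientation: [-3.139, -0.134, 0.0]
ft_force: [0.2, 0.4, 0.4]
width: 35.1
grasp_force: 0.0
```

```bash
python3 -c "
from h import *
st()
wcam('pics/w6.png')"
```

```text
ee [ 596.2 -136.8  146.1] yaw_y -85.11 Ftool [ 0.2 -0.4 -0.4] M [ 0.04 -0.08  0.02] w 35.1 t 14.5
hinge est [625.3 109.3]
```

View pics/w6.png

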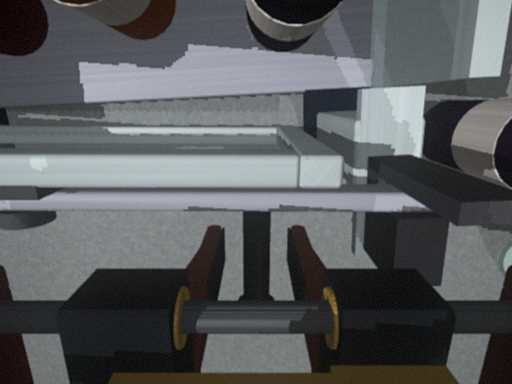

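The bar now lies level (rows 190–210), passing between the horn and the back wall at column ~400. Fingers are clear on both sides of the rod, so I'll retreat straight up and then back towards the robot.

>>> move_arm --steps '[[[0, 0, -0.3], 0, 0.6], [[0, 0, -0.6], 0, 0.6], [[0, 0, -1], 0, 0.6], [[0, 0, -1], 0, 0.6], [[0, 0, -1], 0, 0.6], [[0, 0, -1], 0, 0.6], [[-1, 0, 0], 0, 0.6], [[-1, 0, 0], 0, 0.6], [[-1, 0, 0], 0, 0.6], [[-1, 0, 0], 0, 0.6], [[-1, 0, 0], 0, 0.6], [[-1, 0, 0], 0, 0.6], [[0, 0, 0], 0, 0.6], [[0, 0, 0], 0, 0.6]]'

```text
t: 15.72
ee_pos: [446.3, -149.7, 269.5]
orientation: [3.138, 0.132, 0.002]
ft_force: [-0.2, 0.4, 0.1]
width: 34.9
grasp_force: 0.0
```

```bash
python3 - <<'E'
from h import *
st()
ims=[]
for n,(r,c) in {"top":(90,190),"side":(90,170)}.items():
    im=cams.get_image(n)["image"][r:r+150,c:c+190,::-1];ims.append(cv2.resize(im,(399,315),interpolation=2))
wcam("pics/w7.png");ims=np.hstack(ims);w=cv2.resize(cv2.imread("pics/w7.png"),(373,280));cv2.imwrite("pics/f.png",np.vstack([ims,np.hstack([w,np.zeros((280,798-373,3),np.uint8)])]))
E
```

```text
ee [ 446.3 -149.7  269.5] yaw_y -85.17 Ftool [-0.2 -0.4 -0.1] M [ 0.   -0.02 -0.01] w 34.9 t 15.72
hinge est [475.6  96.3]
```

View pics/f.png

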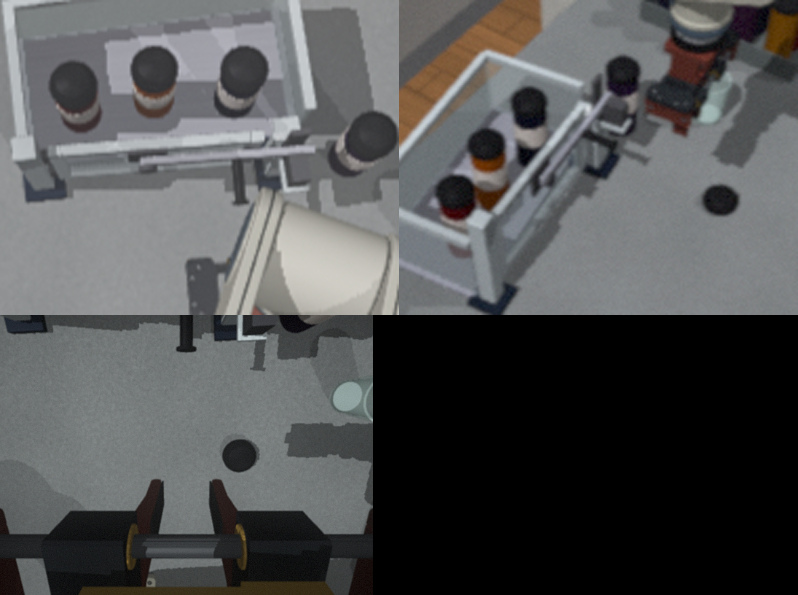

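The gate is shut and the bar lies level in the slot, with its tip just past the catch (top crop (312,148)). All bottles are standing and the arm is clear.

```bash
python3 -c "
from h import *
print(ctrl.close_job())"
```

```text
the job is handed in; nothing more can be done
None
```

The gate is shut with the latch bar lowered into the catch's slot, nothing else was touched, and the job is handed in (about 16 s of robot time); the verdict was not shown.

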